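# Pin the hull gluing jig shut and hold it pressed

## Task

A freshly glued model hull lies in the plywood clamshell jig: swing the jig's raised upper half down onto its base, then take the steel pin with the wide flange out of the tool block and push it down through the aligned holes of both halves until the flange pushes the upper half fully shut against its springs. Finish while still holding the pin pressed down, because the springs lift the jig open again as soon as it is let go. Leave the other two tools in the block, and do not disturb the bottle, the jar and the sanding block.

Things in the scene. Friction and masses are not known exactly. Their poses are not given: they have to be found in the camera images.
- jig: Plywood gluing jig, fixed. Base 150 (x) by 240 (y) by 36 mm high; origin at the centre of its underside, z up, -x the pin side (towards the robot), +x the hinge side. A grey model hull (45 by 180 mm, along y) lies in its middle, top 58 mm above the table.
- jig_lid (a joint): Angle of the jig's upper half, rad: 0 fully shut (its stop), grows as the pin side rises. The stiff hinge keeps it where it is left (2 to 3 N at the front bar swings it). Near shut, two spring studs in the base hold it about 0.05 rad open; 4 to 8 N down at the pin hole shuts it, and it springs back when let go.
- jig_hinge (a point): Point on the hinge axis in mid-width, at (57.5, 0, 36) mm in the jig's frame; the axis runs along the jig's y. The upper half is a flat plywood frame 12 mm thick and 240 mm wide that reaches 132.5 mm from this axis; its underside plane contains the axis. Its front bar lies 87.5 to 132.5 mm from the axis; behind it is an open window for the hull.
- lid_hole (a point): Centre of the pin hole, on the top face of the upper half in the middle of its front bar, 110 mm from the hinge axis; moves with the upper half (z is the outward normal). A 12 mm round hole through the 12 mm plate, 2 mm chamfer; 48 mm above the table when shut.
- base_hole (a point): Centre of the mouth of the base's 12 mm round vertical through-hole (2 mm chamfer), on the base's top face 36 mm above the table, at (-52.5, 0, 36) mm in the jig's frame; straight under lid_hole when the jig is shut. The hole is open down to the table.
- pin_grip (a point): Steel pin, loose (60 g), upright in one of the tool block's holes: the middle of its cylindrical head, 20 mm across and 40 mm tall, z up along the pin. Below the head a flange 30 mm across, 6 mm thick (underside 26 mm below this point), then a shank 10 mm across, 44 mm long, chamfered. 76 mm above the table at first (flange on the block), 74 mm when home in the shut jig.
- pin_tip (a point): The pin's lower end, on its axis, 70 mm below pin_grip; 6 mm above the table in the block, 4 mm when home in the shut jig.
- tool_block: Wooden block, fixed: 50 mm (x) by 140 mm (y) by 50 mm high, with three 12 mm holes along its y at -45, 0 and 45 mm; origin at the centre of its underside. The three tools stand in it in any order; the pin is best gripped along the block's x, where nothing stands beside it.
- awl_mid (a point): Wooden-handled awl, handle up to 24 mm thick, standing in another hole of the block, top 110 mm above the table; this point is in mid-handle. Not needed.
- reamer_mid (a point): Hand reamer with a ball top 26 mm across, standing in the third hole of the block, top 85 mm above the table; this point is just under the ball. Not needed.
- cement: Small glass jar, 36 mm across, 55 mm high, origin under its centre. To be left alone.
- thinner: Amber bottle, 44 mm across, 90 mm high, origin under its centre. To be left alone.
- sanding_block: Cork sanding block, 70 by 35 by 25 mm, origin under its centre. To be left alone.
Not all that is in view belongs to the job. Leave any pink look-alike of the part that bears pin_grip alone.

How it is judged:
By the outcome, as a careful person would: the job done as asked, in the order asked, and still so for the second after the job is handed in, while the arm keeps its last pose, push and grip.
It also fails if it takes over 51 s, if anything falls off the work surface, if the arm or the gripper's body presses on something with over 40 N, if the wrist force passes 120 N, or if a joint passes its speed limit or range.

## Robot

A 7-joint arm with a two-finger parallel gripper is mounted at the origin on the work surface. World frame = base frame: x ahead of the robot, y to its left, z up, the work surface at z = 0. Lengths are in m, angles in rad, forces in N, time in s.
With the tool pointing down it reaches from about 0.425 to 0.875 m from the base axis. Payload 4.7 kg.
Tool frame: the origin (TCP) lies midway between the tips of the shut fingers; the grasp point (between the pads) lies 19 mm behind it; y points along the fingers, z is the direction in which the jaws open and shut, and the axes are right-handed (so a half turn about y gives the same grasp; the last joint's range is limited). The gripper opens to 87 mm and grips with 3 to 60 N. Pads are 19 mm wide; open, the fingers measure 117 mm over their backs; the gripper's body (75 mm by 190 mm) begins 51 mm behind the grasp point.
Start: joints at [1.14, 0.321, -0.07, 1.45, 0.023, 1.371, -0.057], TCP at [0.28, -0.587, 0.223] pointing down, gripper open.
Joint ranges: [-2.86, 2.86], [-0.3, 2.09], [-1.38, 1.24], [0.06, 2.45], [-1.56, 4.7], [0.09, 2.05], [-2.69, 2.69]. Speed limits (rad/s): [2.57, 2.57, 3.14, 3.14, 3.14, 3.14, 3.14].

## Interface

Orientations are given as a rotation vector (axis times angle).
In Python, from bench import ctrl gives the robot as it stands.
- The arm moves only by the tool play_rows, never from a script. Its arguments are lists of equal length, an entry for each row: "translation": the shift along the tool's x, y, z in mm, a list of three; "turn": the turn, a rotation vector about the tool's x, y, z in rad, a list of three; "fingers": the opening, from -1 (shut) to 1 (fully open), so that 0 is half open. In form: {"translation": [[dx, dy, dz], ...], "turn": [[wx, wy, wz], ...], "fingers": [fingers, ...]}. A call has exactly 10 rows; each row shifts and turns the commanded pose from where the row before left it, along the tool's axes as they then stand; what a row does not reach is not made up. A row lasts 1/12 s, in which the tool goes at most 41.7 mm and 7.16 degrees, less where a joint would pass 70% of its speed; a pose out of reach is approached as far as the arm can. A call with a gripper value outside its range is refused whole. The fingers move at their own pace and stop on an object; "grip_force" is the grip in N (left out, the last holds). Time passes only in rows, so rows that do not move let the fingers close, or fill a call up. It gives the time, the measured TCP pose, the force and the opening at its end, in the units of the state.
- ctrl.get_state(): the state, without advancing time (a new reading comes with each control period).
- ctrl.get_image(name): name is "side" or "top" or "wrist"; returns the picture (480x640x3 uint8, blue, green, red); there is no depth.
- ctrl.camera_info(name): a dict with "camera_matrix" (3x3 intrinsics, pixels), "R" (3x3) and "t" (3): a world point X has camera coordinates R X + t. Camera axes: x right, y down, z forward; pixel columns grow to the right and rows downward; lengths in m; the calibration is good to about 2 mm. A picture is of the moment at which its call begins: read the wrist's pose just before it. camera_info takes no time and is no camera call; for the wrist camera it gives the pose at the moment of the call.
- ctrl.close_job(): hands the job in, once; it reports no verdict.
The state is a dict: "time": time; "joint_positions": joint angles; "qd": joint speeds; "joint_torque": joint torques, N m; "position": TCP position; "tool_rot": TCP orientation; "ft_force": force on the tool from outside, world axes, zero at the start; "torque": the same for the moment, N m; "grip_width": opening from 0.0 (shut) to 1.0 (fully open).
Only numpy, scipy, OpenCV 4.12 (cv2) and the standard library are available. Lean on these libraries where they do the work, as an engineer would, in place of code of your own. Each camera call takes 0.05 s, during which the arm holds its last target.

## Working session

There is one attempt and no reset: what is moved stays moved. The work goes in short steps, Python scripts to look and compute and a tool call to move; the robot and the scene stay as the last step left them, time stands still between calls to the robot, and variables do not carry over. Pictures are saved under pics/ and viewed, and the job is handed in when it is done.

Besides the shell and the picture viewer there is one more tool, called after ">>>" as name(argument=value, ...) on one line, values as JSON. play_rows: Moves the arm, as the interface text tells. Its arguments: {"type":"object","properties":{"translation":{"type":"array"},"turn":{"type":"array"},"fingers":{"type":"array"},"grip_force":{"type":"number"}},"required":["translation","turn","fingers"]}

```bash
mkdir -p pics; ls; python3 - <<'E'
from bench import ctrl
import cv2
s=ctrl.get_state();print(s)
for n in("side","top","wrist"):
    i=ctrl.camera_info(n);print(n,i)
    cv2.imwrite(f"pics/{n}0.png",ctrl.get_image(n))
E
```

```text
pics
{'time': 0.0, 'joint_positions': array([ 1.14010814,  0.32181943, -0.07005681,  1.45168617,  0.02257781,
        1.37078538, -0.05691332]), 'qd': array([-2.85481733e-04, -9.44576213e-04,  1.06831762e-03, -1.06671514e-03,
        3.54944954e-05, -9.92047029e-04, -6.29112961e-04]), 'joint_torque': array([-9.09007031e-05, -4.91289282e+01, -4.04202528e-01, -3.12525308e+01,
       -6.39335182e-02,  4.35924833e-02,  1.60478262e-04]), 'position': array([ 0.27938048, -0.58628007,  0.221458  ]), 'tool_rot': array([-0.44713272,  1.97695448, -1.97322002]), 'ft_force': array([ 0.29146807, -0.18799155, -0.47792705]), 'torque': array([ 0.04306418, -0.04905124,  0.00175158]), 'grip_width': 1.0007606334165764}
side {'camera_matrix': array([[511.00443855,   0.        , 319.12040869],
       [  0.        , 511.00443855, 236.64886223],
       [  0.        ,   0.        ,   1.        ]]), 'R': array([[ 9.98652463e-01, -5.18945593e-02,  4.60427185e-04],
       [-3.59363858e-02, -6.97901673e-01, -7.15291430e-01],
       [ 3.74410665e-02,  7.14311003e-01, -6.98826128e-01]]), 't': array([-0.52588626,  
[... 162 characters left out ...]
.        ,   0.        ,   1.        ]]), 'R': array([[ 1.16375200e-02, -9.99931780e-01,  1.00158170e-03],
       [-9.85432035e-01, -1.16387184e-02, -1.69670987e-01],
       [ 1.69671069e-01,  9.87558820e-04, -9.85500255e-01]]), 't': array([-0.05524107,  0.54560441,  1.57054568])}
wrist {'camera_matrix': array([[379.72464084,   0.        , 315.19424367],
       [  0.        , 379.72464084, 237.64196714],
       [  0.        ,   0.        ,   1.        ]]), 'R': array([[ 4.29633145e-01, -9.03003448e-01, -3.64868930e-04],
       [-8.60116337e-01, -4.09351190e-01,  3.04354219e-01],
       [-2.74982269e-01, -1.30446831e-01, -9.52558857e-01]]), 't': array([-0.64926124, -0.03614574,  0.39226241])}
```

View pics/side0.png

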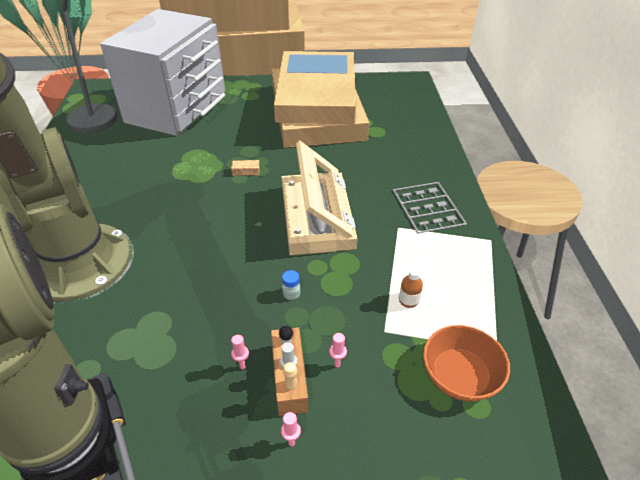

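View pics/top0.png

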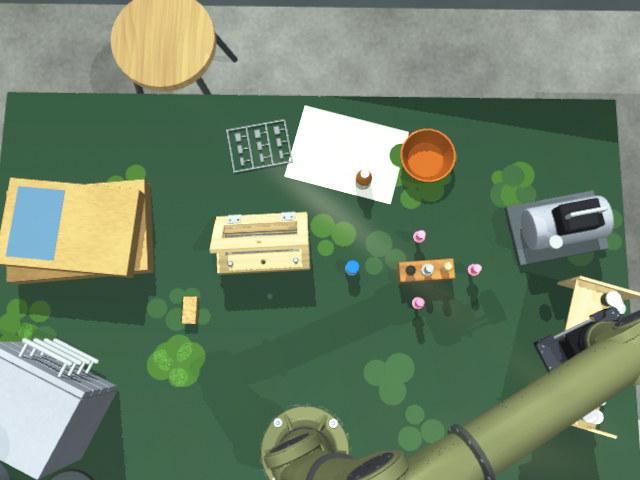

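View pics/wrist0.png

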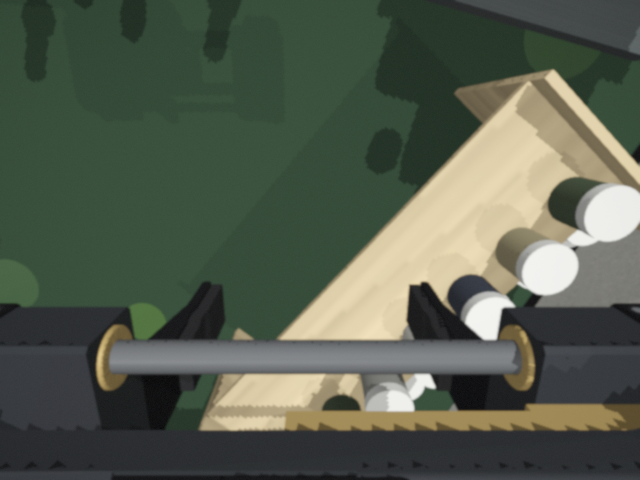

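The side view shows the jig at about (318,200) with its lid raised and the tool block at (288,370). The pin (grey head) is in the middle hole, with three pink look-alikes around the block. I'll zoom in next.

```bash
python3 - <<'E'
import cv2
a=cv2.imread("pics/side0.png");b=cv2.imread("pics/top0.png")
cv2.imwrite("pics/c1.png",cv2.resize(a[310:450,215:375],None,fx=5,fy=4.2,interpolation=2)[:600])
cv2.imwrite("pics/c2.png",cv2.resize(a[130:260,265:375],None,fx=4.6,fy=4.6,interpolation=2))
cv2.imwrite("pics/c3.png",cv2.resize(b[200:280,200:320],None,fx=6.6,fy=6.6,interpolation=2))
cv2.imwrite("pics/c4.png",cv2.resize(b[220:320,380:500],None,fx=6,fy=6,interpolation=2))
E
```

```text
(no output)
```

View pics/c1.png

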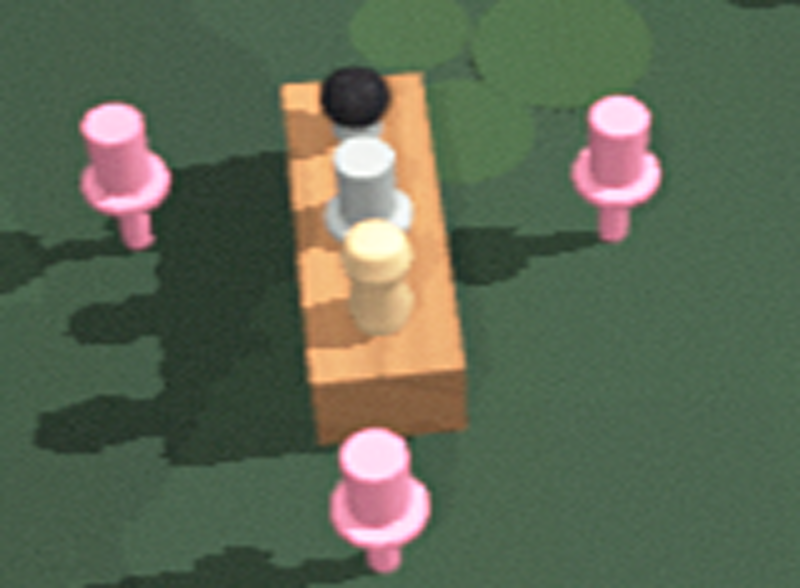

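View pics/c2.png

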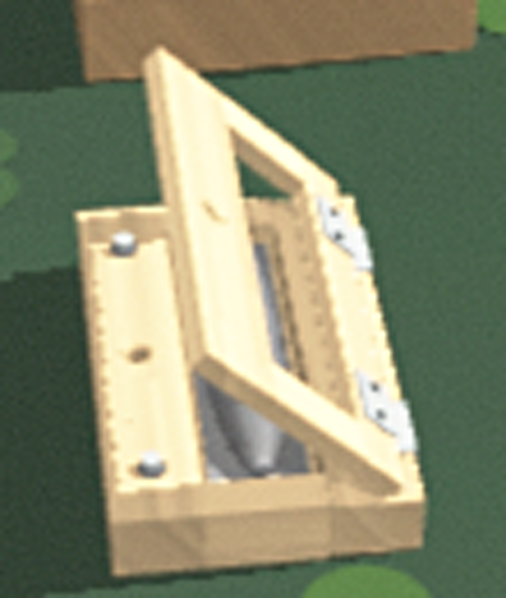

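View pics/c3.png

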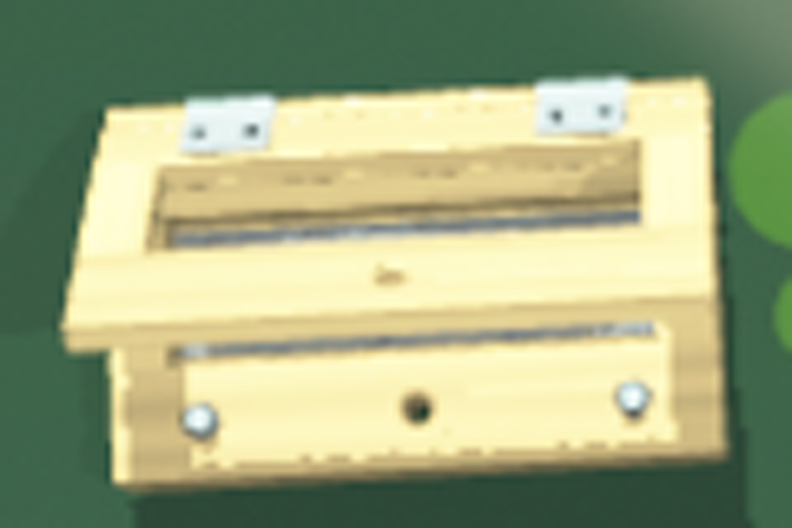

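View pics/c4.png

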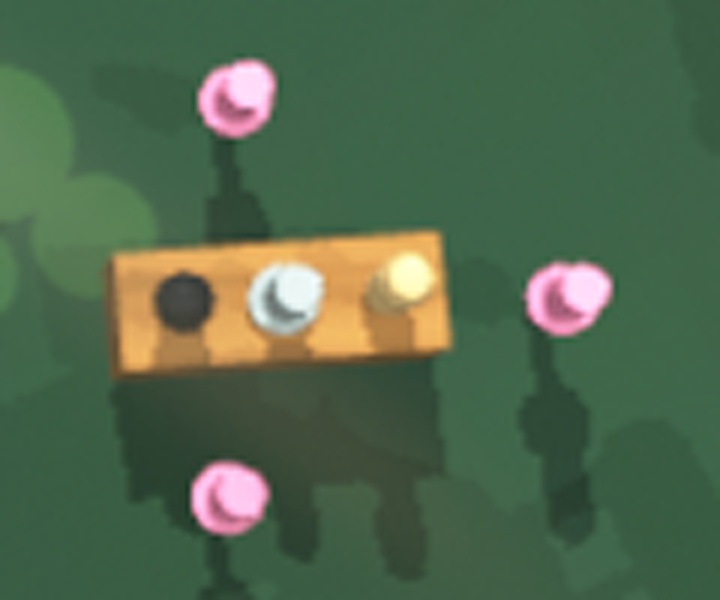

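```bash
cat > h.py <<'E'
import numpy as np, cv2
from bench import ctrl
def ray(n,u,v,info=None):
    i=info or ctrl.camera_info(n);K=i["camera_matrix"];R=i["R"];t=i["t"]
    d=R.T@np.linalg.inv(K)@np.array([u,v,1.]);return -R.T@t,d/np.linalg.norm(d)
def onz(n,u,v,z,info=None):
    c,d=ray(n,u,v,info);return c+d*(z-c[2])/d[2]
def tri(a,b):
    c1,d1=ray(*a);c2,d2=ray(*b)
    s=np.linalg.lstsq(np.c_[d1,-d2],c2-c1,rcond=None)[0]
    p,q=c1+d1*s[0],c2+d2*s[1];return (p+q)/2,np.linalg.norm(p-q)
def proj(n,X):
    i=ctrl.camera_info(n);p=i["camera_matrix"]@(i["R"]@np.array(X)+i["t"]);return p[:2]/p[2]
E
python3 - <<'E'
from h import *
np.set_printoptions(precision=4,suppress=True)
T=lambda x,y:(200+x/6.6,200+y/6.6); B=lambda x,y:(380+x/6,220+y/6)
S1=lambda x,y:(215+x/5,310+y/4.2); S2=lambda x,y:(265+x/4.6,130+y/4.6)
print("basehole",onz("top",*T(417,408),.036),onz("side",*S2(140,354),.036))
print("studs",[tri(("top",*T(*a)),("side",*S2(*b))) for a,b in (((200,420),(123,243)),((632,398),(150,465)))])
print("lidhole",tri(("top",*T(390,276)),("side",*S2(213,210))))
# lid front corners top face
print("lidcor",tri(("top",*T(64,332)),("side",*S2(147,62))),tri(("top",*T(718,296)),("side",*S2(207,357))))
print("base top corners z36 (side)",[onz("side",*S2(*p),.036) for p in((78,215),(112,515),(424,492))])
print("base corners z36 (top)",[onz("top",*T(*p),.036) for p in((722,438),(112,470))])
print("pin head top",onz("top",*B(300,287),.096),onz("side",*S1(365,156),.096),tri(("top",*B(300,287)),("side",*S1(365,156))))
c=[onz("top",*B(*p),.05) for p in((107,257),(440,232),(452,350),(118,373))];print("block",c,np.mean(c,0))
for a,b,n in((( 252,84),(620,117),"+x"),((237,494),(113,122),"-x"),((585,290),(375,450),"-y")):
    print("pink",n,onz("top",*B(*a),.09),tri(("top",*B(*a)),("side",*S1(*b))))
E
```

```text
basehole [0.4758 0.1188 0.036 ] [0.4773 0.1137 0.036 ]
studs [(array([0.47  , 0.2042, 0.036 ]), np.float64(0.0001250370662375672)), (array([0.4808, 0.0341, 0.0341]), np.float64(0.00048766038032292284))]
lidhole (array([0.5153, 0.1216, 0.1195]), np.float64(0.00035244653981857896))
lidcor (array([0.4888, 0.2418, 0.1253]), np.float64(0.005409197974951205)) (array([ 0.5073, -0.0022,  0.1334]), np.float64(0.0010836739550203678))
base top corners z36 (side) [array([0.446 , 0.2298, 0.036 ]), array([ 0.462, -0.001,  0.036]), array([0.6103, 0.0068, 0.036 ])]
base corners z36 (top) [array([ 0.4653, -0.0017,  0.036 ]), array([0.4498, 0.2381, 0.036 ])]
pin head top [ 0.4579 -0.3055  0.096 ] [ 0.459  -0.3079  0.096 ] (array([ 0.4586, -0.306 ,  0.0931]), np.float64(0.0005980432328985871))
block [array([ 0.4755, -0.2303,  0.05  ]), array([ 0.488 , -0.3738,  0.05  ]), array([ 0.4371, -0.3778,  0.05  ]), array([ 0.4256, -0.2346,  0.05  ])] [ 0.4565 -0.3041  0.05  ]
pink +x [ 0.5448 -0.2876  0.09  ] (array([ 0.5453, -0.288 ,  0.0873]), np.float64(0.00019316347625758217))
pink -x [ 0.372 -0.279  0.09 ] (array([ 0.3726, -0.2797,  0.0845]), np.float64(0.0006798406611619628))
pink -y [ 0.4588 -0.4259  0.09  ] (array([ 0.4599, -0.4262,  0.0882]), np.float64(0.001682066098891064))
```

```bash
cat >> h.py <<'E'
from scipy.spatial.transform import Rotation as Ro
def plan(target,yaw=None,s=None):
    """tool-frame shift (mm) and turn to get to target; yaw = world angle of tool z (jaw axis), tool y down"""
    s=s or ctrl.get_state();R=Ro.from_rotvec(s["tool_rot"])
    w=np.zeros(3)
    d=R.inv().apply(np.array(target)-s["position"])*1000
    if yaw is not None:
        z=np.array([np.cos(yaw),np.sin(yaw),0]);y=np.array([0,0,-1.]);x=np.cross(y,z)
        w=(R.inv()*Ro.from_matrix(np.c_[x,y,z])).as_rotvec()
    return d,w
E
python3 - <<'E'
from h import *
np.set_printoptions(precision=4,suppress=True)
s=ctrl.get_state();R=Ro.from_rotvec(s["tool_rot"]).as_matrix();print(R)
i=ctrl.camera_info("wrist");C=-i["R"].T@i["t"];print("cam in tool",R.T@(C-s["position"]), "axis",R.T@i["R"][2])
print(plan([.42,-.306,.22],np.pi+.083)); print(plan([.42,-.306,.22],.083))
E
```

```text
[[-0.9027 -0.0007  0.4303]
 [-0.4303  0.0013 -0.9027]
 [ 0.0001 -1.     -0.0014]]
cam in tool [-0.0845 -0.1629 -0.0003] axis [0.3043 0.9526 0.0011]
(array([-247.5139,    1.9771, -192.6482]), array([0.0009, 1.9326, 0.0014]))
(array([-247.5139,    1.9771, -192.6482]), array([ 0.0013, -1.209 , -0.0008]))
```

```bash
cat >> h.py <<'E'
def rows(target,yaw,n,s=None):
    s=s or ctrl.get_state();R=Ro.from_rotvec(s["tool_rot"]);_,w=plan(target,yaw,s)
    st=(np.array(target)-s["position"])*1000/n
    for k in range(n):
        print((R*Ro.from_rotvec(w*k/n)).inv().apply(st).round(1).tolist())
    print("turn",(w/n).round(4))
E
python3 - <<'E'
from h import *
rows([.456,-.306,.20],.083,10)
E
```

```text
[-28.0, 2.2, -17.7]
[-29.9, 2.2, -14.2]
[-31.4, 2.2, -10.5]
[-32.5, 2.2, -6.6]
[-33.0, 2.2, -2.7]
[-33.1, 2.2, 1.3]
[-32.7, 2.2, 5.3]
[-31.8, 2.2, 9.2]
[-30.5, 2.2, 13.0]
[-28.7, 2.2, 16.6]
turn [ 1.000e-04 -1.209e-01 -1.000e-04]
```

>>> play_rows(translation=[[-28, 2.2, -17.7], [-29.9, 2.2, -14.2], [-31.4, 2.2, -10.5], [-32.5, 2.2, -6.6], [-33, 2.2, -2.7], [-33.1, 2.2, 1.3], [-32.7, 2.2, 5.3], [-31.8, 2.2, 9.2], [-30.5, 2.2, 13], [-28.7, 2.2, 16.6]], turn=[[0, -0.12, 0], [0, -0.12, 0], [0, -0.12, 0], [0, -0.12, 0], [0, -0.12, 0], [0, -0.12, 0], [0, -0.12, 0], [0, -0.12, 0], [0, -0.12, 0], [0, -0.12, 0]], fingers=[0.4, 0.4, 0.4, 0.4, 0.4, 0.4, 0.4, 0.4, 0.4, 0.4])

```text
time: 0.98
position: [0.4577, -0.3056, 0.2003]
tool_rot: [-1.246, 1.15, -1.15]
ft_force: [0.5, -0.9, 0.0]
grip_width: 0.699
```

```bash
python3 - <<'E'
from h import *
s=ctrl.get_state();i=ctrl.camera_info("wrist");im=ctrl.get_image("wrist");cv2.imwrite("pics/w1.png",im)
print(s["position"],s["joint_positions"].round(2),plan([.456,-.306,.2],.083))
np.savez("w1.npz",**i)
E
```

```text
[ 0.45765411 -0.30560333  0.20032672] [ 0.9   0.14 -0.4   1.72  0.06  1.29  0.57] (array([ 8.00466279,  0.07559139, -7.16412368]), array([-0.0027598 ,  0.01231053, -0.00457792]))
```

View pics/w1.png

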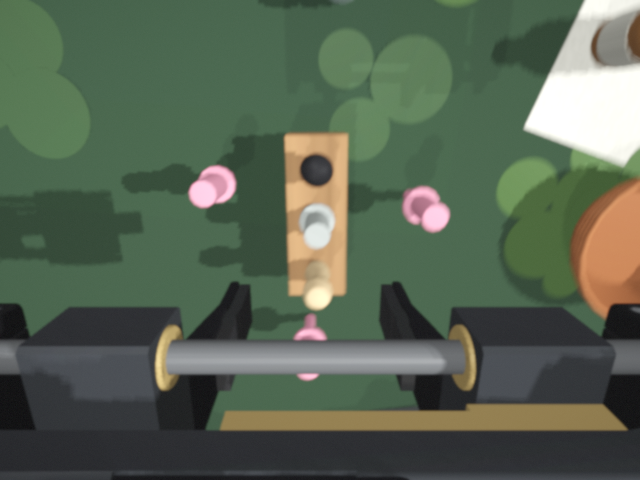

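The pin's head top is at about (317,234) in the wrist view, between the reamer (317,170) and the awl (317,297).

```bash
python3 - <<'E'
from h import *
i=dict(np.load("w1.npz"))
print(onz("wrist",317,235,.096,i),onz("wrist",317,220,.056,i))
print([onz("wrist",*p,.05,i) for p in ((285,134),(348,133),(347,296),(288,296))])
s=ctrl.get_state();print(s["time"],s["position"],s["qd"].round(3),plan([.458,-.306,.2],.083))
E
```

```text
[ 0.45918179 -0.30454567  0.096     ] [ 0.45930658 -0.3039      0.056     ]
[array([ 0.42835798, -0.23688882,  0.05      ]), array([ 0.47829174, -0.23216082,  0.05      ]), array([ 0.49247002, -0.3747619 ,  0.05      ]), array([ 0.43889033, -0.37901097,  0.05      ])]
1.0333 [ 0.46236959 -0.29735038  0.20013207] [ 0.01  -0.     0.007 -0.01  -0.026  0.014 -0.123] (array([ 8.19500612,  0.08027381, -5.17320744]), array([-0.0027598 ,  0.01231053, -0.00457792]))
```

```bash
python3 - <<'E'
from h import *
np.set_printoptions(precision=4,suppress=True)
H=np.array([.586,.1257,.036]);ex=np.array([np.cos(.064),np.sin(.064),0])
s=.105
def P(th): return H+ex*(-s*np.cos(th)+.012*np.sin(th))+np.array([0,0,s*np.sin(th)+.012*np.cos(th)])
R=Ro.from_rotvec(ctrl.get_state()["tool_rot"])
st=ctrl.get_state()
A=P(.95)+[0,0,.02]
print("to A",A,plan(A,.064))
pts=[A]+[P(t) for t in np.linspace(.85,.05,14)]
for a,b in zip(pts,pts[1:]): print(b, (R.inv().apply(b-a)*1000).round(1))
E
```

```text
to A [0.5348 0.1224 0.1484] (array([-410.7304,   53.9292,  111.8916]), array([-0.0027,  0.0313, -0.0046]))
[0.5258 0.1218 0.1228] [-0.2 25.6 -9. ]
[0.5206 0.1215 0.1189] [-0.1  3.9 -5.2]
[0.5157 0.1212 0.1147] [-0.1  4.2 -5. ]
[0.511  0.1209 0.1103] [-0.1  4.5 -4.7]
[0.5065 0.1206 0.1055] [-0.1  4.8 -4.4]
[0.5024 0.1203 0.1005] [-0.1  5.  -4.1]
[0.4986 0.1201 0.0952] [-0.1  5.3 -3.8]
[0.4952 0.1199 0.0897] [-0.1  5.5 -3.5]
[0.492  0.1197 0.084 ] [-0.1  5.7 -3.1]
[0.4893 0.1195 0.0781] [-0.1  5.9 -2.8]
[0.4869 0.1193 0.0721] [-0.   6.  -2.4]
[0.4848 0.1192 0.0659] [-0.   6.2 -2. ]
[0.4832 0.1191 0.0596] [-0.   6.3 -1.7]
[0.4819 0.119  0.0532] [-0.   6.4 -1.3]
```

>>> play_rows(translation=[[-39, 0, 11], [-39, 0, 11], [-39, 0, 11], [-39, 0, 11], [-39, 0, 11], [-39, 0, 11], [-39, 0, 11], [-39, 0, 11], [-39, 0, 11], [-39, 0, 11]], turn=[[0, 0.003, 0], [0, 0.003, 0], [0, 0.003, 0], [0, 0.003, 0], [0, 0.003, 0], [0, 0.003, 0], [0, 0.003, 0], [0, 0.003, 0], [0, 0.003, 0], [0, 0.003, 0]], fingers=[-1, -1, -1, -1, -1, -1, -1, -1, -1, -1])

```text
time: 1.87
position: [0.5435, 0.0903, 0.2006]
tool_rot: [-1.229, 1.177, -1.178]
ft_force: [0.8, -0.7, -0.1]
grip_width: 0.047
```

```bash
python3 - <<'E'
from h import *
cv2.imwrite("pics/w2.png",ctrl.get_image("wrist"));cv2.imwrite("pics/s2.png",ctrl.get_image("side"))
s=ctrl.get_state();print(s["position"],s["grip_width"],plan([.5348,.1224,.1484],.064,s))
E
```

```text
[0.5430501  0.09781455 0.20085716] 0.018064923881171875 (array([-24.72889337,  52.5804908 ,  -6.93082792]), array([-0.00093831, -0.00886604, -0.00520979]))
```

View pics/w2.png

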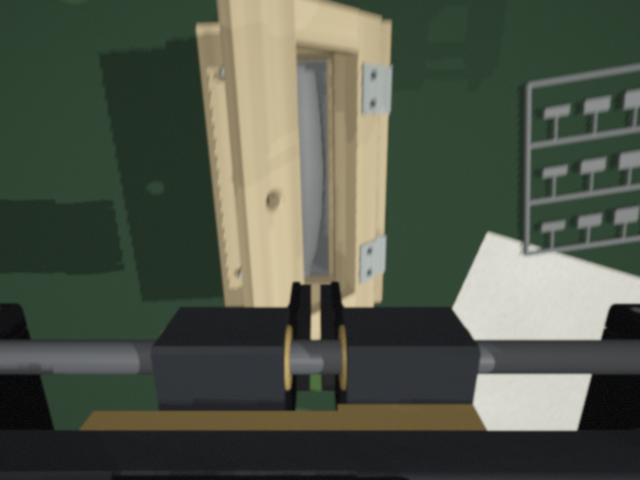

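View pics/s2.png

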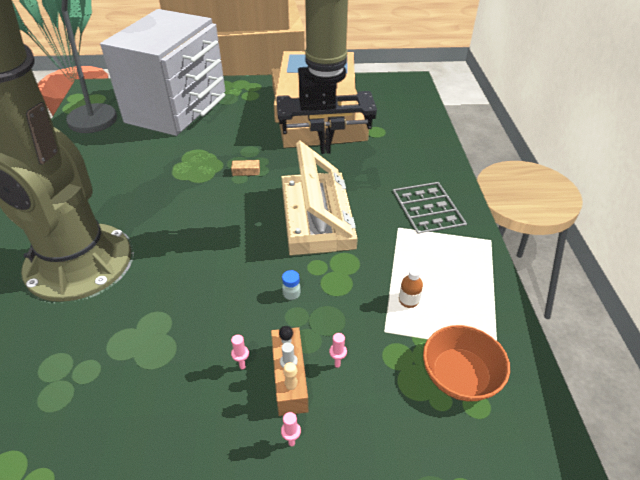

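The wrist view shows the lid hole at (272,200), with the fingers shut over the window side. Next I press down along the arc.

>>> play_rows(translation=[[-8, 15, -2], [-8, 15, -2], [-8, 15, -2], [0, 14, -4], [0, 14, -5], [0, 6, -5.2], [0, 4.2, -5], [0, 4.5, -4.7], [0, 4.8, -4.4], [0, 5, -4.1]], turn=[[0, 0, 0], [0, 0, 0], [0, 0, 0], [0, 0, 0], [0, 0, 0], [0, 0, 0], [0, 0, 0], [0, 0, 0], [0, 0, 0], [0, 0, 0]], fingers=[-1, -1, -1, -1, -1, -1, -1, -1, -1, -1])

```text
time: 2.8
position: [0.5041, 0.1109, 0.1033]
tool_rot: [-1.229, 1.176, -1.178]
ft_force: [-0.0, -0.3, 0.0]
grip_width: 0.005
```

```bash
python3 - <<'E'
from h import *
s=ctrl.get_state();print(s["position"],s["ft_force"],plan([.4819,.119,.0532],.064,s))
E
```

```text
[0.50411617 0.11085559 0.10330446] [-0.00584234 -0.2601605   0.03739727] (array([ -9.11878707,  50.07363993, -21.90491275]), array([-0.00126826, -0.02052549,  0.00034333]))
```

>>> play_rows(translation=[[-1, 5.3, -3.8], [-1, 5.5, -3.5], [-1, 5.7, -3.1], [-1, 5.9, -2.8], [-1, 6, -2.4], [-1, 6.2, -2], [-1, 6.3, -1.7], [-1, 5, -1], [0, 2, 0], [0, 0, 0]], turn=[[0, -0.002, 0], [0, -0.002, 0], [0, -0.002, 0], [0, -0.002, 0], [0, -0.002, 0], [0, -0.002, 0], [0, -0.002, 0], [0, -0.002, 0], [0, 0, 0], [0, 0, 0]], fingers=[-1, -1, -1, -1, -1, -1, -1, -1, -1, -1])

```text
time: 3.63
position: [0.4829, 0.1182, 0.0545]
tool_rot: [-1.238, 1.165, -1.164]
ft_force: [0.2, 0.0, -0.0]
grip_width: 0.002
```

```bash
python3 - <<'E'
from h import *
cv2.imwrite("pics/s3.png",cv2.resize(ctrl.get_image("side")[80:280,220:420],None,fx=3,fy=3))
s=ctrl.get_state();print(s["position"],s["ft_force"])
E
```

```text
[0.48333974 0.1181574  0.05492858] [-0.36571397  0.20050316 -0.01805059]
```

View pics/s3.png

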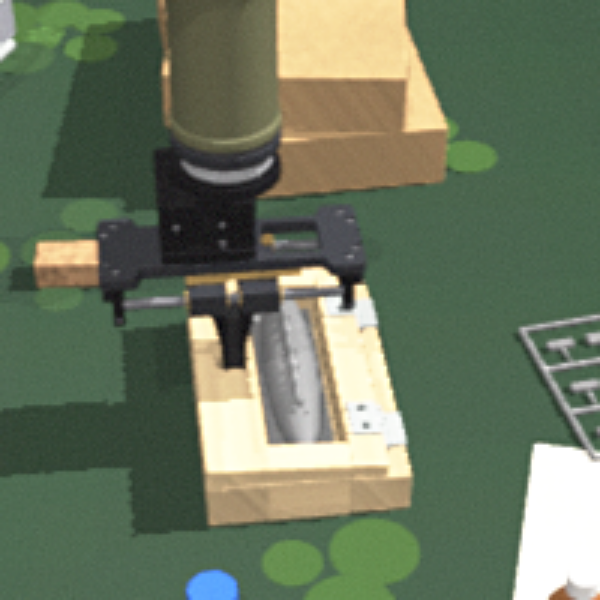

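>>> play_rows(translation=[[0, 3, 0], [0, 2, 0], [0, 0, 0], [0, 0, 0], [0, -5, 0], [0, -25, 0], [0, -38, 0], [0, -38, 0], [0, -38, 0], [0, 0, 0]], turn=[[0, 0, 0], [0, 0, 0], [0, 0, 0], [0, 0, 0], [0, 0, 0], [0, 0, 0], [0, 0, 0], [0, 0, 0], [0, 0, 0], [0, 0, 0]], fingers=[-1, -1, -1, -1, -1, -1, -1, -1, 0.4, 0.4])

```text
time: 4.52
position: [0.4877, 0.1194, 0.2018]
tool_rot: [-1.227, 1.155, -1.171]
ft_force: [1.7, -0.2, 0.8]
grip_width: 0.084
```

```bash
python3 - <<'E'
from h import *
for k in range(2):
    s=ctrl.get_state();i=ctrl.camera_info("wrist");im=ctrl.get_image("wrist");print(s["position"],s["qd"].round(2))
cv2.imwrite("pics/w4.png",im);np.savez("w4.npz",**i)
cv2.imwrite("pics/s4.png",cv2.resize(ctrl.get_image("side")[80:280,220:420],None,fx=3,fy=3))
E
```

```text
[0.4877458  0.11937177 0.20183017] [-0.01  0.05  0.    0.09  0.03 -0.09 -0.03]
[0.48623781 0.11868593 0.19849194] [-0.01  0.05  0.01  0.09  0.02 -0.02 -0.01]
```

View pics/w4.png

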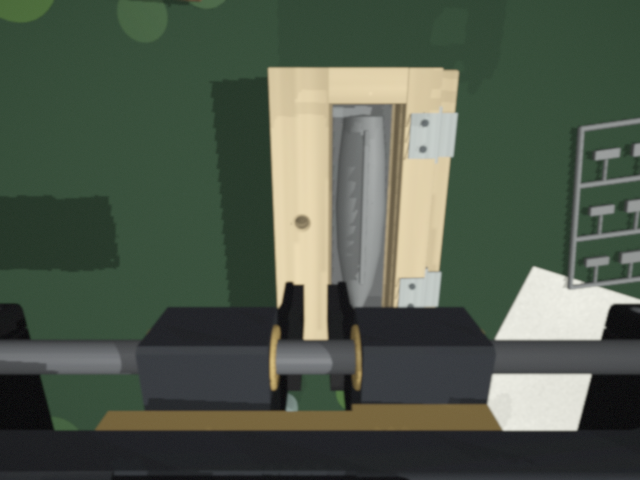

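View pics/s4.png

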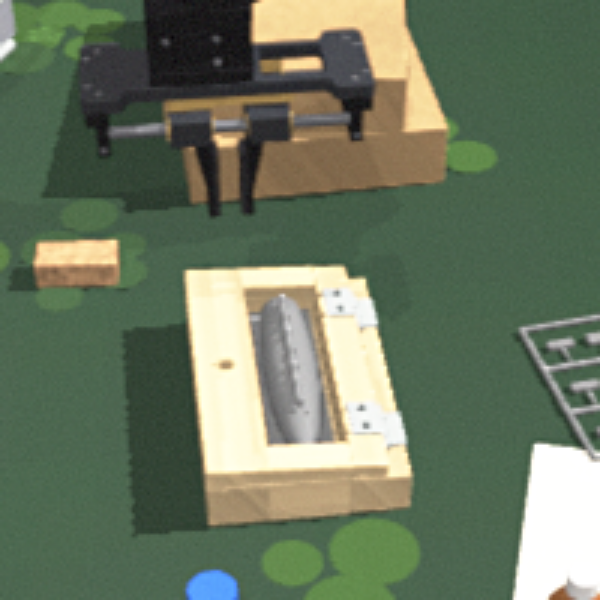

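The lid rests nearly shut. Its hole is at (302,222) in the wrist view and at about (225,364) in the side crop.

```bash
python3 - <<'E'
from h import *
i=dict(np.load("w4.npz"));im=cv2.imread("pics/w4.png")
g=cv2.cvtColor(im,cv2.COLOR_BGR2GRAY)[205:240,285:320]
m=(g<130).astype(np.uint8);n,l,st,c=cv2.connectedComponentsWithStats(m);print(st[1:],c[1:]+[285,205])
print(onz("wrist",302,221.5,.053,i))
print(onz("side",220+225/3,80+364/3,.053))
t=ctrl.get_image("top");cv2.imwrite("pics/t4.png",t)
s=ctrl.get_state();print(s["position"])
rows([.459,-.305,.15],.083,10,s)
E
```

```text
[[11 12 12 11 81]] [[301.37037037 220.87654321]]
[0.47677849 0.11802062 0.053     ]
[0.47683699 0.1138377  0.053     ]
[0.4826675  0.11763571 0.19315151]
[42.0, 4.3, -4.9]
[42.0, 4.3, -5.0]
[42.0, 4.3, -5.1]
[42.0, 4.3, -5.2]
[42.0, 4.3, -5.3]
[42.0, 4.3, -5.4]
[42.0, 4.3, -5.5]
[42.0, 4.3, -5.6]
[41.9, 4.3, -5.7]
[41.9, 4.3, -5.8]
turn [ 0.0001 -0.0023  0.0001]
```

>>> play_rows(translation=[[39, 0, -5], [39, 0, -5], [39, 0, -5], [39, 0, -5], [39, 0, -5], [39, 0, -5], [39, 0, -5], [39, 0, -5], [39, 0, -5], [39, 0, -5]], turn=[[0, -0.002, 0], [0, -0.002, 0], [0, -0.002, 0], [0, -0.002, 0], [0, -0.002, 0], [0, -0.002, 0], [0, -0.002, 0], [0, -0.002, 0], [0, -0.002, 0], [0, -0.002, 0]], fingers=[0.4, 0.4, 0.4, 0.4, 0.4, 0.4, 0.4, 0.4, 0.4, 0.4])

```text
time: 5.55
position: [0.4588, -0.2758, 0.1919]
tool_rot: [-1.247, 1.153, -1.147]
ft_force: [0.4, 0.8, 0.6]
grip_width: 0.694
```

```bash
python3 - <<'E'
from h import *
ctrl.get_image("side");ctrl.get_image("top")
s=ctrl.get_state();print(s["position"],s["grip_width"],plan([.459,-.305,.12],.083,s))
E
```

```text
[ 0.45668699 -0.28190177  0.19132672] 0.7020625823613647 (array([23.18806631, 71.32770131,  1.02539872]), array([ 0.00444818, -0.01370814,  0.00017815]))
```

>>> play_rows(translation=[[6, 0, 0], [6, 0, 0.4], [6, 0, 0.4], [5, 10, 0], [0, 20, 0], [0, 20, 0], [0, 14, 0], [0, 0, 0], [0, 0, 0], [0, 0, 0]], turn=[[0, -0.003, 0], [0, -0.003, 0], [0, -0.003, 0], [0, -0.003, 0], [0, 0, 0], [0, 0, 0], [0, 0, 0], [0, 0, 0], [0, 0, 0], [0, 0, 0]], fingers=[0.4, 0.4, 0.4, 0.4, 0.4, 0.4, 0.4, 0.4, 0.4, 0.4])

```text
time: 6.48
position: [0.4637, -0.2972, 0.1308]
tool_rot: [-1.251, 1.14, -1.141]
ft_force: [-0.1, -0.6, 0.1]
grip_width: 0.701
```

```bash
python3 - <<'E'
from h import *
s=ctrl.get_state();i=ctrl.camera_info("wrist");cv2.imwrite("pics/w5.png",ctrl.get_image("wrist"));np.savez("w5.npz",**i)
print(s["position"],plan([.459,-.305,.058],.083,s))
E
```

```text
[ 0.4637269  -0.29718149  0.13079958] (array([ 7.29839387, 72.79975542, -5.49370028]), array([-0.00085356,  0.00989811,  0.00065395]))
```

View pics/w5.png

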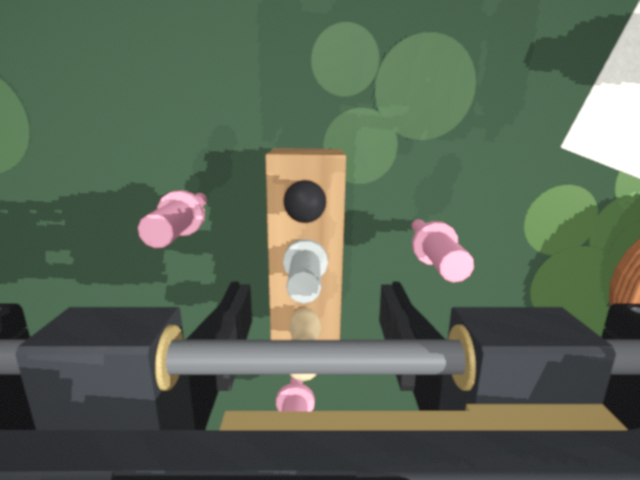

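Pin head top at about (303,289).

```bash
python3 - <<'E'
from h import *
i=dict(np.load("w5.npz"));p=onz("wrist",303.5,289,.096,i);print(p,onz("wrist",305,260,.056,i))
s=ctrl.get_state();print(s["position"],plan([p[0],p[1],.058],.083,s))
E
```

```text
[ 0.45829794 -0.30742874  0.096     ] [ 0.45798652 -0.30520849  0.056     ]
[ 0.46393885 -0.29744404  0.13125101] (array([ 9.32405358, 73.25340345, -6.65019884]), array([-0.00150842,  0.0096171 ,  0.0013054 ]))
```

>>> play_rows(translation=[[4, 0, -3], [4, 0, -3], [0, 12, 0], [0, 12, 0], [0, 12, 0], [0, 12, 0], [0, 10, 0], [0, 8, 0], [0, 0, 0], [0, 0, 0]], turn=[[0, 0.005, 0], [0, 0.005, 0], [0, 0, 0], [0, 0, 0], [0, 0, 0], [0, 0, 0], [0, 0, 0], [0, 0, 0], [0, 0, 0], [0, 0, 0]], fingers=[0.4, 0.4, 0.4, 0.4, 0.4, 0.4, 0.4, 0.4, 0.4, 0.4])

```text
time: 7.37
position: [0.4576, -0.3055, 0.0635]
tool_rot: [-1.247, 1.149, -1.147]
ft_force: [0.6, 0.5, 0.4]
grip_width: 0.695
```

```bash
python3 - <<'E'
from h import *
s=ctrl.get_state();print(s["position"],s["ft_force"],plan([.4585,-.306,.058],.083,s))
cv2.imwrite("pics/s6.png",cv2.resize(ctrl.get_image("side")[270:470,200:400],None,fx=3,fy=3))
E
```

```text
[ 0.4576032  -0.30545699  0.06347875] [0.64449027 0.49651721 0.38407583] (array([0.61960799, 5.47748415, 0.85385975]), array([ 0.00086947, -0.00065759, -0.00085472]))
```

View pics/s6.png

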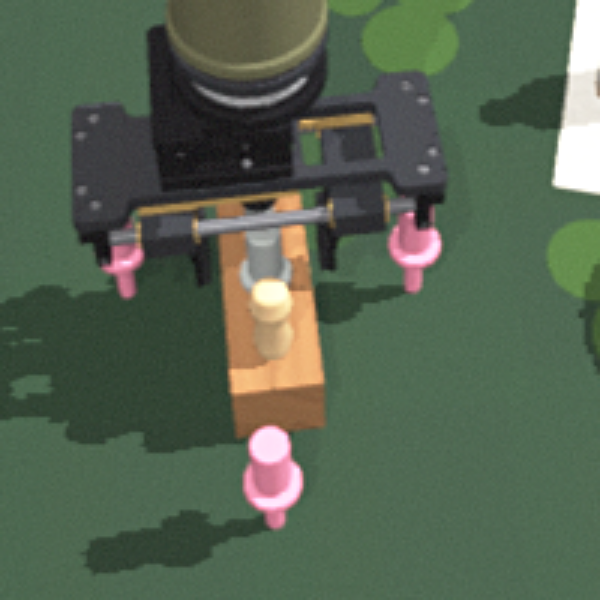

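>>> play_rows(translation=[[0.5, 4, 1], [0, 0, 0], [0, 0, 0], [0, 0, 0], [0, 0, 0], [0, 0, 0], [0, 0, 0], [0, 0, 0], [0, 0, 0], [0, 0, 0]], turn=[[0, 0, 0], [0, 0, 0], [0, 0, 0], [0, 0, 0], [0, 0, 0], [0, 0, 0], [0, 0, 0], [0, 0, 0], [0, 0, 0], [0, 0, 0]], fingers=[0.4, 0.4, -1, -1, -1, -1, -1, -1, -1, -1], grip_force=45)

```text
time: 8.25
position: [0.4588, -0.3063, 0.0602]
tool_rot: [-1.247, 1.149, -1.149]
ft_force: [-0.6, 0.4, -0.5]
grip_width: 0.218
```

```bash
python3 - <<'E'
from h import *
s=ctrl.get_state();print(s["position"],s["ft_force"],s["grip_width"]*87,s["torque"])
E
```

```text
[ 0.45878863 -0.30627764  0.06019679] [-0.55914825  0.38771054 -0.53296374] 18.933160006111038 [-0.04321336 -0.10533073 -0.04047659]
```

>>> play_rows(translation=[[0, -5, 0], [0, -10, 0], [0, -15, 0], [0, -20, 0], [0, -25, 0], [0, -25, 0], [0, -20, 0], [0, -10, 0], [0, 0, 0], [0, 0, 0]], turn=[[0, 0, 0], [0, 0, 0], [0, 0, 0], [0, 0, 0], [0, 0, 0], [0, 0, 0], [0, 0, 0], [0, 0, 0], [0, 0, 0], [0, 0, 0]], fingers=[-1, -1, -1, -1, -1, -1, -1, -1, -1, -1])

```text
time: 9.08
position: [0.4589, -0.3062, 0.1903]
tool_rot: [-1.247, 1.148, -1.149]
ft_force: [-0.9, 0.2, -0.8]
grip_width: 0.215
```

```bash
python3 - <<'E'
from h import *
cv2.imwrite("pics/w7.png",ctrl.get_image("wrist"));cv2.imwrite("pics/s7.png",ctrl.get_image("side")[200:480,150:450])
s=ctrl.get_state();print(s["position"],s["grip_width"]*87,plan([.4768,.118,.15],.064,s))
E
```

```text
[ 0.45797713 -0.30571981  0.18862019] 18.946000217746697 (array([-420.69318866,   39.17064891,   53.54624352]), array([ 0.00203786,  0.01800428, -0.00154748]))
```

View pics/w7.png

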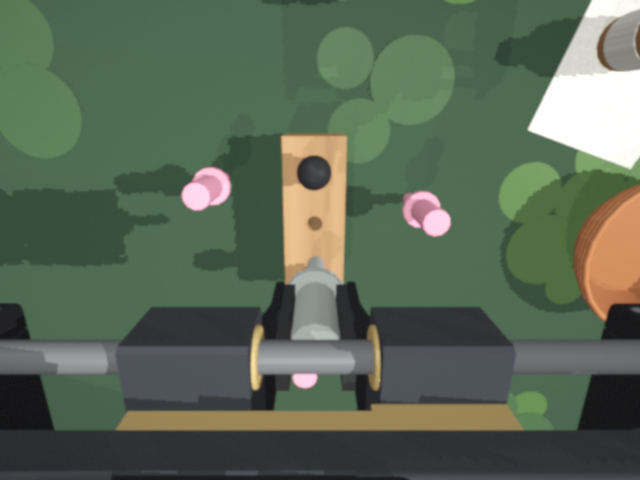

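View pics/s7.png

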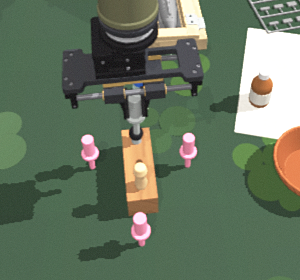

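The pin is held: the wrist view shows its tip at (316,262), and the empty hole is at (315,223). Awl and reamer are undisturbed.

>>> play_rows(translation=[[-20, 0, 3], [-36, 0, 5], [-40, 0, 5], [-40, 0, 5], [-40, 0, 5], [-40, 0, 5], [-40, 0, 5], [-40, 0, 5], [-40, 0, 5], [-40, 0, 5]], turn=[[0, 0.002, 0], [0, 0.002, 0], [0, 0.002, 0], [0, 0.002, 0], [0, 0.002, 0], [0, 0.002, 0], [0, 0.002, 0], [0, 0.002, 0], [0, 0.002, 0], [0, 0, 0]], fingers=[-1, -1, -1, -1, -1, -1, -1, -1, -1, -1])

```text
time: 10.02
position: [0.4783, 0.074, 0.1888]
tool_rot: [-1.24, 1.164, -1.161]
ft_force: [0.8, 0.4, -0.9]
grip_width: 0.215
```

>>> play_rows(translation=[[-25, 0, 4], [-12, 0, 2], [0, 0, 0], [0, 0, 0], [0, 8, 0], [0, 15, 0], [0, 15, 0], [0, 8, 0], [0, 0, 0], [0, 0, 0]], turn=[[0, 0, 0], [0, 0, 0], [0, 0, 0], [0, 0, 0], [0, 0, 0], [0, 0, 0], [0, 0, 0], [0, 0, 0], [0, 0, 0], [0, 0, 0]], fingers=[-1, -1, -1, -1, -1, -1, -1, -1, -1, -1])

```text
time: 10.85
position: [0.4828, 0.1085, 0.1436]
tool_rot: [-1.239, 1.164, -1.163]
ft_force: [0.0, -0.1, -0.3]
grip_width: 0.218
```

```bash
python3 - <<'E'
from h import *
ctrl.get_image("side")
s=ctrl.get_state();i=ctrl.camera_info("wrist");im=ctrl.get_image("wrist");cv2.imwrite("pics/w8.png",im);np.savez("w8.npz",**i)
cv2.imwrite("pics/w8c.png",cv2.resize(im[180:330,230:400],None,fx=4,fy=4,interpolation=2))
cv2.imwrite("pics/s8.png",cv2.resize(ctrl.get_image("side")[80:280,220:420],None,fx=3,fy=3))
print(s["position"],s["grip_width"]*87,plan([.4768,.118,.13],.064,s))
E
```

```text
[0.48339565 0.10891712 0.14431783] 18.69788576525645 (array([-9.47974124, 14.31627713, -6.01501474]), array([-1.43945516e-04, -1.23585182e-03,  7.29373343e-05]))
```

View pics/w8c.png

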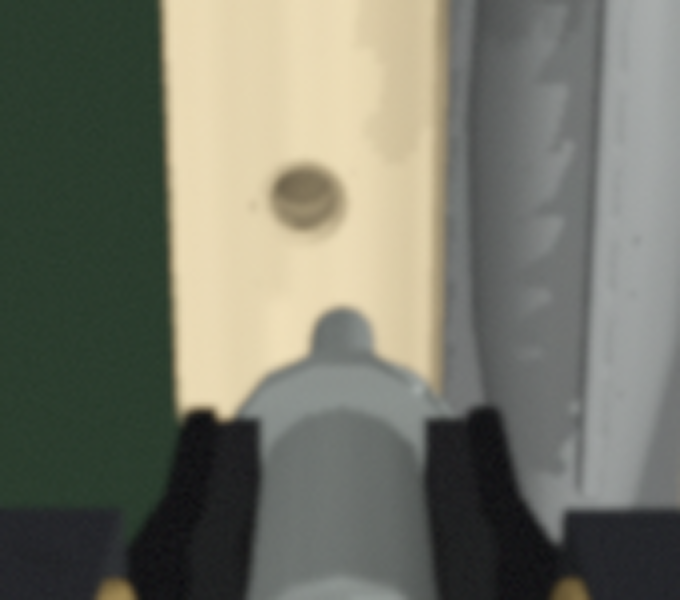

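View pics/s8.png

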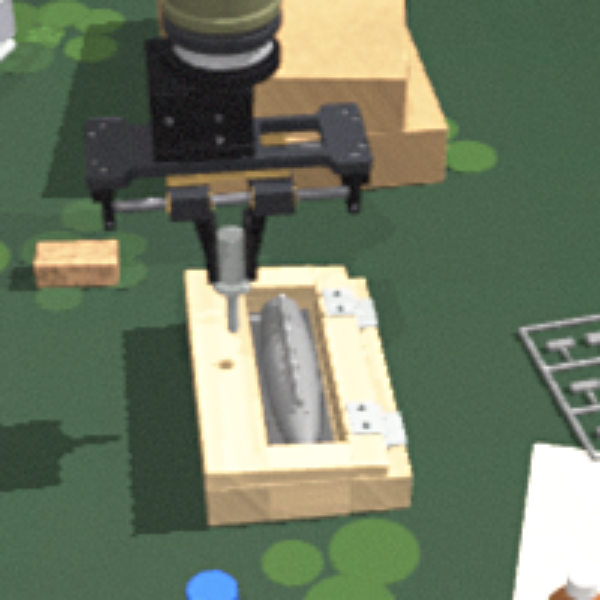

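Hole centre in the wrist view is at about (307,229.5). The tip's far edge is at about (315.5,257).

```bash
python3 - <<'E'
from h import *
i=dict(np.load("w8.npz"))
h=onz("wrist",307,229.5,.053,i);print("hole",h)
s=ctrl.get_state();R=Ro.from_rotvec(s["tool_rot"]).as_matrix();tip=s["position"]+R[:,1]*.0542
K,RR,t=i["camera_matrix"],i["R"],i["t"];p=K@(RR@tip+t);print("tip pred",tip,p[:2]/p[2])
for r in(.004,.005):
  e=tip+np.array([0,r,0]);q=K@(RR@e+t);print("far edge",r,q[:2]/q[2])
e=tip+np.array([0,.005,.002]);q=K@(RR@e+t);print(q[:2]/q[2])
d=np.array([h[0],h[1],0])-np.array([tip[0],tip[1],0]);print("tool shift",R.T@d*1000)
E
```

```text
hole [0.4774384  0.11756544 0.053     ]
tip pred [0.48385813 0.10938554 0.09068645] [315.50896782 260.53521719]
far edge 0.004 [315.9189214  254.39604532]
far edge 0.005 [316.0220879  252.85109768]
[316.03006942 253.99327082]
tool shift [-8.57017557 -0.00923387 -5.88861074]
```

>>> play_rows(translation=[[-5, 0, -3], [-4.5, 0, -3], [0, 0, 0], [0, 10, 0], [0, 10, 0], [0, 6, 0], [0, 0, 0], [0, 0, 0], [0, 0, 0], [0, 0, 0]], turn=[[0, 0, 0], [0, 0, 0], [0, 0, 0], [0, 0, 0], [0, 0, 0], [0, 0, 0], [0, 0, 0], [0, 0, 0], [0, 0, 0], [0, 0, 0]], fingers=[-1, -1, -1, -1, -1, -1, -1, -1, -1, -1])

```text
time: 11.83
position: [0.4768, 0.1188, 0.1184]
tool_rot: [-1.238, 1.162, -1.162]
ft_force: [-0.2, -0.4, -1.4]
grip_width: 0.216
```

```bash
python3 - <<'E'
from h import *
s=ctrl.get_state();i=ctrl.camera_info("wrist");im=ctrl.get_image("wrist");cv2.imwrite("pics/w9.png",im);np.savez("w9.npz",**i)
cv2.imwrite("pics/w9c.png",cv2.resize(im[200:320,250:380],None,fx=5,fy=5,interpolation=2))
cv2.imwrite("pics/s9.png",cv2.resize(ctrl.get_image("side")[130:230,250:350],None,fx=6,fy=6,interpolation=2))
cv2.imwrite("pics/t9.png",cv2.resize(ctrl.get_image("top")[200:300,210:310],None,fx=6,fy=6,interpolation=2))
s=ctrl.get_state();print(s["position"],s["ft_force"])
E
```

```text
[0.47681267 0.11872131 0.11842914] [ 0.26093813  0.57170673 -0.14796661]
```

View pics/w9c.png

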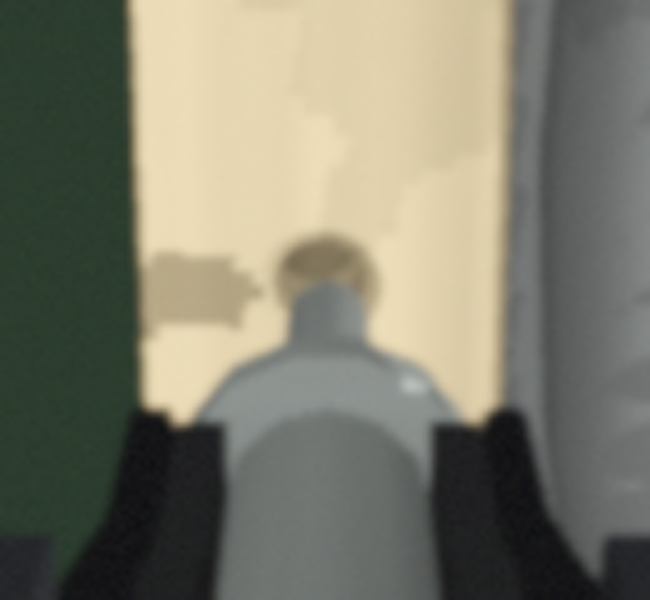

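View pics/s9.png

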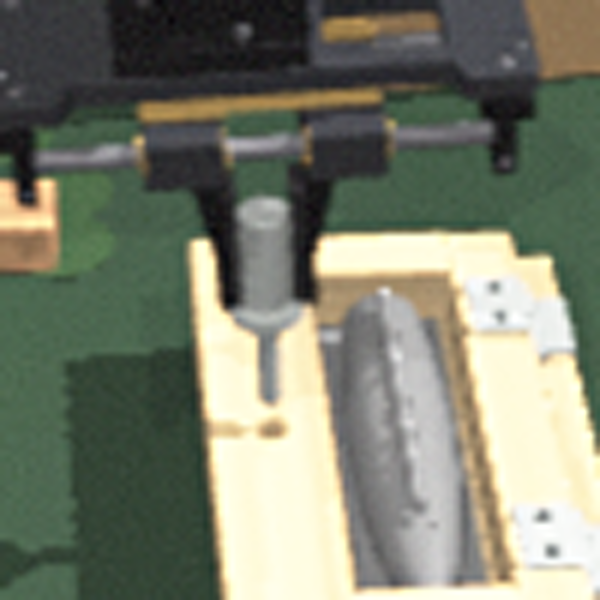

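```bash
python3 - <<'E'
from h import *
i=dict(np.load("w9.npz"));s=ctrl.get_state()
K,RR,t=i["camera_matrix"],i["R"],i["t"]
P=lambda X:(lambda p:((p[:2]/p[2]-[250,200])*5).round(1))(K@(RR@np.array(X)+t))
R=Ro.from_rotvec(s["tool_rot"]).as_matrix();print(R[:,1])
tip=s["position"]+R[:,1]*.0542;print(tip)
for dz in(0,-.011):
  for r in (0,.004,.005): print(dz,r,P(tip+[0,r,dz]),P(tip+[0,r,dz+.001]))
c=ray("wrist",250+327/5,200+233/5,i)
print("hole far chamfer edge (r 8)",onz("wrist",250+327/5,200+233/5,.053,i)-[0,.008,0])
print("hole c",onz("wrist",250+327/5,200+284/5,.053,i))
E
```

```text
[ 6.49823394e-04 -6.31916642e-05 -9.99999787e-01]
[0.47684789 0.11871788 0.06422915]
0 0 [323.3 304.9] [323.3 307.9]
0 0.004 [325.4 274.3] [325.4 277.2]
0 0.005 [325.9 266.6] [325.9 269.4]
-0.011 0 [323.4 273.6] [323.4 276.3]
-0.011 0.004 [325.3 244.2] [325.3 246.8]
-0.011 0.005 [325.8 236.8] [325.8 239.4]
hole far chamfer edge (r 8) [0.47696924 0.11615508 0.053     ]
hole c [0.47740756 0.11724516 0.053     ]
```

Lowered tip would land at about crop (327,283), against hole centre (327,284–289), so it is aligned within 1 mm. Inserting now.

>>> play_rows(translation=[[0.3, 5, 0], [0, 5, 0], [0, 4, 0], [0, 4, 0], [0, 4, 0], [0, 4, 0], [0, 3, 0], [0, 3, 0], [0, 0, 0], [0, 0, 0]], turn=[[0, 0, 0], [0, 0, 0], [0, 0, 0], [0, 0, 0], [0, 0, 0], [0, 0, 0], [0, 0, 0], [0, 0, 0], [0, 0, 0], [0, 0, 0]], fingers=[-1, -1, -1, -1, -1, -1, -1, -1, -1, -1], grip_force=55)

```text
time: 12.82
position: [0.4762, 0.1182, 0.0858]
tool_rot: [-1.24, 1.162, -1.162]
ft_force: [-0.1, -1.3, -1.6]
grip_width: 0.218
```

```bash
python3 - <<'E'
from h import *
im=ctrl.get_image("wrist");cv2.imwrite("pics/w10c.png",cv2.resize(im[200:320,250:380],None,fx=5,fy=5,interpolation=2))
cv2.imwrite("pics/s10.png",cv2.resize(ctrl.get_image("side")[130:230,250:350],None,fx=6,fy=6,interpolation=2))
s=ctrl.get_state();print(s["position"],s["ft_force"],s["torque"],s["grip_width"]*87)
E
```

```text
[0.47619539 0.11822202 0.08596335] [-0.64386928 -0.98286025 -1.24255327] [-0.27674705  0.23072059  0.04173106] 18.79414191997928
```

View pics/s10.png

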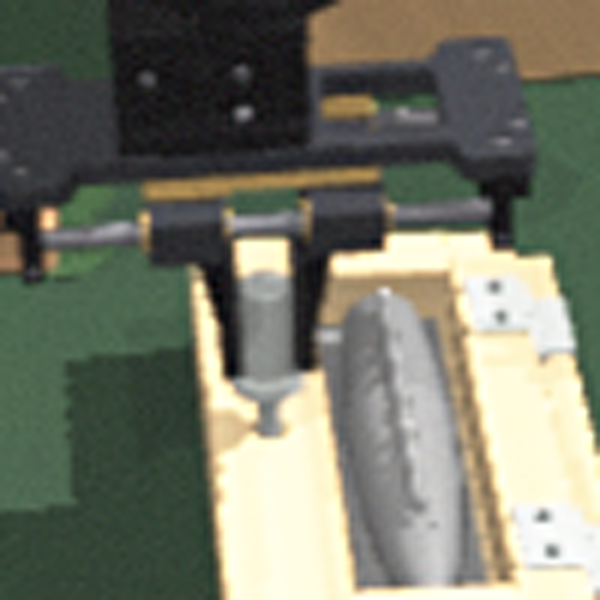

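View pics/w10c.png

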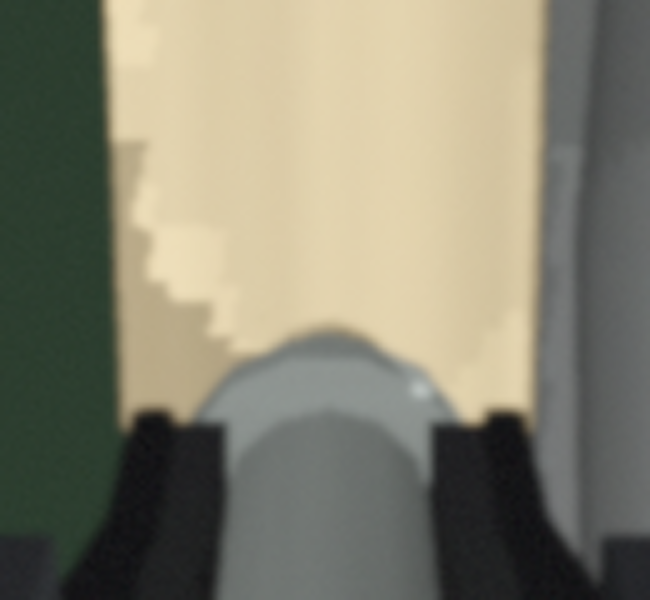

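The shank is in the hole: the flange is still about 26 mm up and the forces are small. Continuing.

>>> play_rows(translation=[[0, 3, 0], [0, 3, 0], [0, 3, 0], [0, 3, 0], [0, 3, 0], [0, 3, 0], [0, 3, 0], [0, 2, 0], [0, 0, 0], [0, 0, 0]], turn=[[0, 0, 0], [0, 0, 0], [0, 0, 0], [0, 0, 0], [0, 0, 0], [0, 0, 0], [0, 0, 0], [0, 0, 0], [0, 0, 0], [0, 0, 0]], fingers=[-1, -1, -1, -1, -1, -1, -1, -1, -1, -1])

```text
time: 13.75
position: [0.4762, 0.1182, 0.0626]
tool_rot: [-1.239, 1.162, -1.162]
ft_force: [-1.6, -1.8, -1.7]
grip_width: 0.215
```

```bash
python3 - <<'E'
from h import *
s=ctrl.get_state();print(s["position"],s["ft_force"],s["torque"],s["grip_width"]*87)
E
```

```text
[0.47616843 0.11823793 0.06261318] [-1.57247469 -1.84199558 -1.70572984] [-0.51561524  0.47324309  0.04004642] 18.717197337527494
```

>>> play_rows(translation=[[0, 1, 0], [0, 1, 0], [0, 1, 0], [0, 1, 0], [0, 1, 0], [0, 0, 0], [0, 0, 0], [0, 0, 0], [0, 0, 0], [0, 0, 0]], turn=[[0, 0, 0], [0, 0, 0], [0, 0, 0], [0, 0, 0], [0, 0, 0], [0, 0, 0], [0, 0, 0], [0, 0, 0], [0, 0, 0], [0, 0, 0]], fingers=[-1, -1, -1, -1, -1, -1, -1, -1, -1, -1])

```text
time: 14.58
position: [0.4762, 0.1182, 0.0585]
tool_rot: [-1.24, 1.162, -1.162]
ft_force: [-4.6, -2.7, 4.5]
grip_width: 0.213
```

```bash
python3 - <<'E'
from h import *
s=ctrl.get_state();print(s["position"],s["ft_force"],s["torque"],s["grip_width"]*87)
E
```

```text
[0.47616449 0.11818128 0.05854628] [-4.59737622 -2.71930908  4.5314655 ] [-0.74523361  1.21836615  0.07682774] 18.559612648682954
```

>>> play_rows(translation=[[0.2, 1, -0.4], [0, 1, 0], [0, 1, 0], [0, 0.5, 0], [0, 0, 0], [0, 0, 0], [0, 0, 0], [0, 0, 0], [0, 0, 0], [0, 0, 0]], turn=[[0, 0, 0], [0, 0, 0], [0, 0, 0], [0, 0, 0], [0, 0, 0], [0, 0, 0], [0, 0, 0], [0, 0, 0], [0, 0, 0], [0, 0, 0]], fingers=[-1, -1, -1, -1, -1, -1, -1, -1, -1, -1])

```text
time: 15.42
position: [0.4761, 0.1182, 0.0578]
tool_rot: [-1.241, 1.161, -1.163]
ft_force: [-13.2, -4.8, 28.1]
grip_width: 0.218
```

```bash
python3 - <<'E'
from h import *
s=ctrl.get_state();print(s["position"],s["ft_force"],s["torque"],s["grip_width"]*87)
im=ctrl.get_image("wrist");cv2.imwrite("pics/w12.png",im)
cv2.imwrite("pics/s12.png",cv2.resize(ctrl.get_image("side")[140:260,255:375],None,fx=5,fy=5,interpolation=2))
E
```

```text
[0.47614913 0.11818445 0.05779222] [-13.22892792  -4.8350078   28.13335477] [-1.15185853  3.02488898 -0.01047159] 18.956048637831906
```

View pics/s12.png

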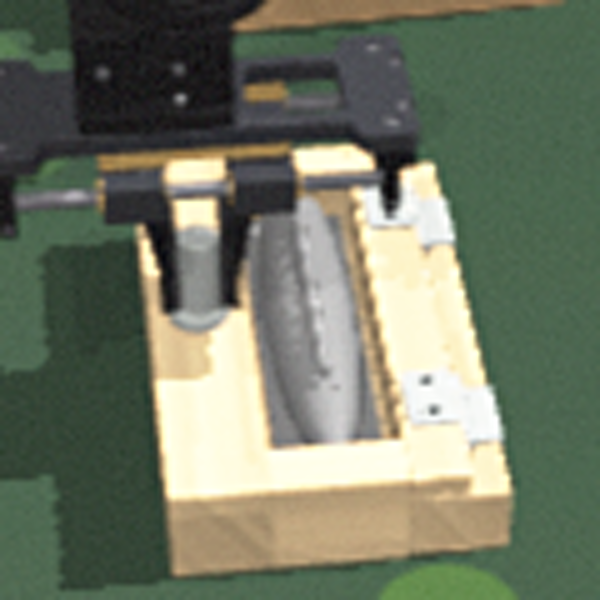

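View pics/w12.png

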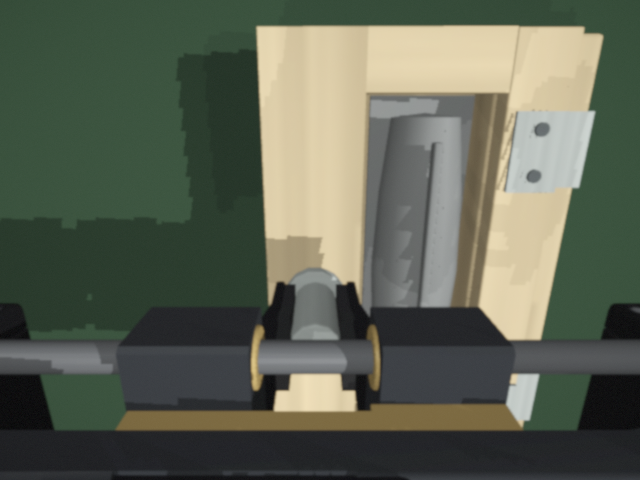

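Fz rose from 4.5 to 28 N over 0.75 mm, so it has reached a hard stop, and the flange appears seated. I'll check the lid's height numerically in the images and ease the sideways load.

>>> play_rows(translation=[[0, -0.3, -0.6], [0.3, 0, -0.4], [0, 0, 0], [0, 0, 0], [0, 0, 0], [0, 0, 0], [0, 0, 0], [0, 0, 0], [0, 0, 0], [0, 0, 0]], turn=[[0, 0, 0], [0, 0, 0], [0, 0, 0], [0, 0, 0], [0, 0, 0], [0, 0, 0], [0, 0, 0], [0, 0, 0], [0, 0, 0], [0, 0, 0]], fingers=[-1, -1, -1, -1, -1, -1, -1, -1, -1, -1])

```text
time: 16.35
position: [0.4761, 0.1181, 0.0579]
tool_rot: [-1.239, 1.16, -1.164]
ft_force: [-9.3, -3.6, 22.7]
grip_width: 0.214
```

```bash
python3 - <<'E'
from h import *
s=ctrl.get_state();print(s["time"],s["position"],s["ft_force"],s["torque"],s["grip_width"]*87)
im=ctrl.get_image("side");cv2.imwrite("pics/s13.png",im)
b=np.array([.4768,.1183]);ex=np.array([np.cos(.064),np.sin(.064)]);ey=np.array([-ex[1],ex[0]])
H=b+.11*ex
for y in(-.12,.12):
  for th in(0,.05):
    for h in (.012,0):
      q=H+ex*(-.1325*np.cos(th)+h*np.sin(th))+ey*y; X=[*q,.036+.1325*np.sin(th)+h*np.cos(th)]
      print(y,th,h,proj("side",X).round(1))
a=cv2.imread("pics/s4.png")[:]
o=np.hstack([cv2.resize(a[340:480,160:300],None,fx=2.8,fy=2.8,interpolation=2),cv2.resize(cv2.resize(im[80:280,220:420],None,fx=3,fy=3)[340:480,160:300],None,fx=2.8,fy=2.8,interpolation=2)])
o=np.hstack([cv2.resize(x[420:540,180:300],None,fx=3.2,fy=3.2,interpolation=2) for x in (a,cv2.resize(im[80:280,220:420],None,fx=3,fy=3))])
cv2.imwrite("pics/cmp.png",o)
E
```

```text
16.35 [0.47610315 0.1181166  0.05785322] [-9.25932264 -3.64414014 22.6516152 ] [-0.93535686  2.28655358  0.00501545] 18.616601332415286
-0.12 0 0.012 [289.2 238.6]
-0.12 0 0 [289.4 242.6]
-0.12 0.05 0.012 [289.4 236.4]
-0.12 0.05 0 [289.3 240.4]
0.12 0 0.012 [282.  171.2]
0.12 0 0 [282.2 175. ]
0.12 0.05 0.012 [282.2 169. ]
0.12 0.05 0 [282.2 172.9]
```

View pics/cmp.png

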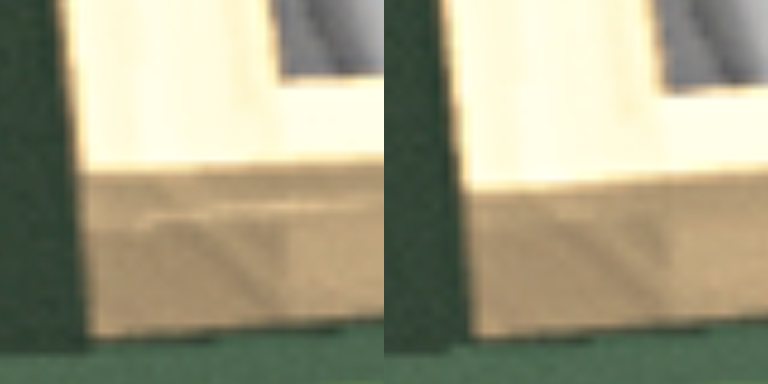

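The gap at the front (a light line in the left crop) has closed. The lid corner dropped about 2.1 px, against 2.2 px expected for 0.05 rad, so the lid is shut. One last look at the whole scene.

View pics/s13.png

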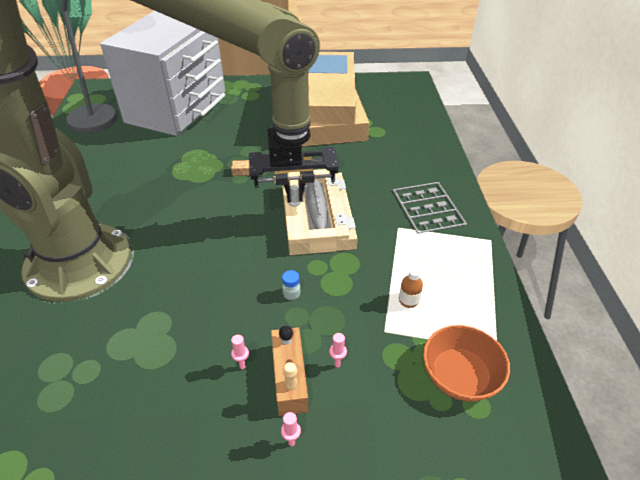

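Jar, bottle, sanding block, awl, reamer and the pink look-alikes are all where they were. Handing in.

```bash
python3 - <<'E'
from bench import ctrl
ctrl.close_job();s=ctrl.get_state();print(s["time"],s["position"],s["ft_force"])
E
```

```text
the job is handed in; nothing more can be done
the job is handed in; nothing more can be done
```

The jig is shut and pinned, and I handed the job in at about 16.4 s (limit 51 s) with the gripper still holding the pin down. I swung the upper half down with the shut fingers. Then I took the flanged pin from the middle hole of the block, pushed it through both holes, and pressed until the flange seated.

What the last checks showed:
- **Seating:** the tool stopped at 57.9 mm, against about 58.2 mm expected with the pin home. The upward force rose from 4.5 to 28 N over the last 0.75 mm, which means a hard stop. I then eased it to 22.7 N.
- **Jig shut:** the gap at the front closed in the side view, and the upper half's corner dropped about 2.1 px, where 2.2 px was expected.
- **Other objects:** in the last side picture, the awl, reamer, jar, bottle, sanding block and pink look-alikes stood where they began.
- **Disagreements:** about 9 N of sideways force remained on the pin while it was pressed. The side camera also read y about 2 to 5 mm lower than the wrist and top cameras, so I went by those two.
- **Not checked:** I could not read the state after handing in, so I did not see the final one-second hold.

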